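# Drive the broken peg stub out of the peg rail

## Robot

A 6-joint arm with a two-finger parallel gripper is mounted at the origin on the work surface. World frame = base frame: x ahead of the robot, y to its left, z up, the work surface at z = 0. Lengths are in m, angles in degrees, forces in N, time in s.
With the tool pointing down it reaches from about 0.3 to 0.75 m from the base axis. Payload 8.5 kg.
Tool frame: the origin (TCP) lies between the finger pads; the fingertips stand 25 mm ahead of it and the grasp point (between the pads) lies 6 mm ahead of it; x points along the fingers, y is the direction in which the jaws open and shut, and the axes are right-handed (so a half turn about x gives the same grasp; the last joint's range is limited). The gripper opens to 85 mm and grips with 20 to 120 N. Pads are 22 mm wide; open, the fingers measure 114 mm over their backs; the gripper's body (76 mm by 85 mm) begins 54 mm behind the grasp point. The pads swing forward as they close: fully open they stand 13 mm farther back than shut.
Start: joints at [51.434, 21.807, 74.336, -0, 83.858, -12.336], TCP at [0.243, 0.493, 0.256] pointing down, gripper open.
Joint ranges: [-178.18, 178.18], [-50.72, 133.34], [12.68, 142.11], [-81.47, 261.47], [9.98, 163.14], [-165.26, 165.26]. Speed limits (degrees/s): [136.94, 136.94, 180, 180, 180, 180].

## Interface

Orientations are given as a 3x3 rotation matrix whose columns are the frame's x, y, z axes.
In Python, from rig import sensors, get_image, workorder gives the robot as it stands.
- The arm moves only by the tool arm_command, never from a script. Its argument "plan" is a list that holds one entry, the list of rows, each a list of 6 numbers: the shift along the tool's x, y, z in units of 25 mm (1.0 is 25 mm), then the turn, a rotation vector about the tool's x, y, z in units of 6 degrees (1.0 is 6 degrees). In form: [[[dx, dy, dz, ax, ay, az], ...]]. A call has 1 to 10 rows; each row is the pose to reach, as a shift and turn from the pose commanded when the call began, along the tool's axes at that moment; what a row does not reach only later rows make up. A row lasts 1/10 s, in which the tool goes at most 50 mm and 8.59 degrees, less where a joint would pass 70% of its speed; a pose out of reach is approached as far as the arm can. A call with a gripper value outside its range is refused whole. "jaw" is the closure, from 0 (fully open) to 1 (shut), set as the call begins (left out, the last holds). The fingers move at their own pace and stop on an object; "newtons" is the grip in N (left out, the last holds). Time passes only in rows, so rows that repeat a pose let the fingers close. It gives the time, the measured TCP pose, the force and the opening at its end, in the units of the state.
- sensors.observe(): the state, without advancing time (a new reading comes with each control period).
- get_image(name): name is "scene" or "side" or "wrist"; returns a dict with "img" (480x640x3 uint8, red, green, blue), "fx", "fy", "cx", "cy" (pixels), "dist" ([k1, k2, p1, p2, k3] as OpenCV has them; the pictures are not rectified), "T" (4x4, takes a point from camera to world coordinates). Camera axes: x right, y up, looking along -z (the intrinsics and any distortion apply to the point x, -y, -z); pixel columns grow to the right and rows downward; lengths in m; the calibration is good to about 2 mm. A picture is of the moment at which its call begins. There is no depth.
- workorder.close_job(): hands the job in, once; it reports no verdict.
The state is a dict: "time_s": time; "q": joint angles; "qvel": joint speeds; "joint_efforts": joint torques, N m; "position": TCP position; "tool_rot": TCP orientation; "ft_force": force on the tool from outside, world axes, zero at the start; "wrist_torque": the same for the moment, N m; "grip_width": finger opening in m.
Only numpy, scipy, OpenCV 4.12 (cv2) and the standard library are available. Lean on these libraries where they do the work, as an engineer would, in place of code of your own. Each camera call takes 0.05 s, during which the arm holds its last target. There are 200 camera calls.

## Task

A length of peg rail lies bridged over a clear transport box, with a broken peg stub stuck in one of its two bores and a whole peg standing in the other. Take the ejector rod from its stand and push the stub down and out into the box, pressing on gently until the rod's depth collar beds firmly on the rail and holding it there for half a second (about 10 N; 20 N or more bruises the wood and must never be reached, neither on the stub nor on the rail). Then draw the rod out and put it back upright in its stand, nose fully down, leaving the whole peg, the bottle and the cassette where they are.

Things in the scene. Friction and masses are not known exactly. Their poses are not given: they have to be found in the camera images.
- rail: fixed wooden peg rail, level on two end blocks; 60 (own x) x 300 (own y) x 32 mm. Origin on the bench below its centre, z up; underside 75, top face 107 mm above the bench. Two vertical through bores, 21 mm diameter, 1.5 mm chamfer, at own y = +50 and -50 mm. Sprung wooden lips in each bore, 90 to 98 mm above the bench, grip what sits there; empty, they close to an 18.6 mm gap.
- stub: broken wooden peg stub, plain cylinder 20 mm in diameter, 24 mm long, sunk in one bore, its top 2 to 6 mm below the rail's top face. Origin at the centre of its lower end, z up its axis. Slides with steady friction, about 5 to 12 N (differs from run to run), and drops free once its top is lower than about 90 mm above the bench.
- peg: whole wooden peg in the rail's other bore, to be left alone: its flange rests on the rail, knob 26 mm in diameter standing 42 mm above the rail's top. Origin at the centre of its lower end, 26 mm below the flange, z up.
- box: fixed clear open transport box on the bench under the rail: 110 mm (own x, parallel to the rail's x) by 200 mm (own y) by 40 mm high, walls and floor 3 mm. Origin at the centre of its underside.
- rod: loose metal ejector rod, 150 mm long, 0.20-0.30 kg, nose down in its stand. Origin at the tip's centre, z up the rod. Head 18 mm diameter, z 0 to 14 mm (tip tapered to 13 mm); neck 12 mm; round handle 22 mm diameter, z 58 to 150, handily gripped at 115. On the neck a 32 mm depth collar, 6 mm thick, is clamped with its underside anywhere from z 36 to 50 (unmeasured: feel for it).
- stand: fixed grey block 70 x 70 mm and 50 mm high, origin at the centre of its underside, with a vertical hole in its middle 21 mm in diameter and 28 mm deep, 1.5 mm chamfer. The rod's tip stands on the hole's floor, 22 mm above the bench.
- bottle: amber bottle with a ground-glass stopper, 60 mm in diameter, 134 mm high, bystander; origin at the centre of its underside.
- cassette: red cassette 40 x 28 x 6 mm lying on the bench, bystander; origin at the centre of its underside.
There are look-alikes about, which are no part of the job. Leave any blue look-alike of the box alone.

How it is judged (in metres and radians):
On the way, in this order (a step that is already met when the one before it is completed fails the run):
1. the rod, upright in the stub's bore, is driving the stub down (contact force between rod and stub above 2 N and z of stub in the frame of rail between 0.055 and 0.073 m and horizontal distance between rod and stub below 0.005 m and angle between rod's own z axis and vertical below 0.12 rad), for 0.02 s.
2. the rod's collar is pressed home on the rail with more than 6 N, and held, the stub being out in the box (contact force between rod and rail above 6 N and z of rod in the frame of rail between 0.054 and 0.0725 m and angle between rod's own z axis and vertical below 0.06 rad and z of stub in the frame of box below 0.035 m), for 0.3 s.
At the end, for the whole second after the job is handed in: The stub lies at rest inside the box; the rod stands at rest in its stand, upright within 0.08 rad, within 6 mm of the hole's axis and its tip within 4 mm of the hole's floor; the whole peg is within 8 mm of its starting place, the bottle and the cassette within 20 mm (z of stub in the frame of box below 0.03 m and x of stub in the frame of box between -0.055 and 0.055 m and y of stub in the frame of box between -0.1 and 0.1 m and linear speed of stub below 0.03 m/s and horizontal distance between rod and stand below 0.006 m and z of rod in the frame of stand below 0.026 m and angle between rod's own z axis and vertical below 0.08 rad and linear speed of rod below 0.02 m/s and distance of peg from where it was at the start of the episode below 0.008 m and distance of each of bottle, cassette from where it was at the start of the episode below 0.02 m); the robot touches nothing.
It fails at once if the rod bears on the stub with 20 N or more (contact force between rod and stub above 20 N).
It fails at once if the rod bears on the rail with 20 N or more (contact force between rod and rail above 20 N).
It fails at once if the whole peg is moved 8 mm or more (distance of peg from where it was at the start of the episode above 0.008 m).
It fails at once if the bottle or the cassette is moved 20 mm or more (distance of any of bottle, cassette from where it was at the start of the episode above 0.02 m).
It also fails if it takes over 67 s, if anything falls off the work surface, if the arm or the gripper's body presses on something with over 40 N, if the wrist force passes 120 N, or if a joint passes its speed limit or range.

## Working session

There is one attempt and no reset: what is moved stays moved. The work goes in short steps, Python scripts to look and compute and a tool call to move; the robot and the scene stay as the last step left them, time stands still between calls to the robot, and variables do not carry over. Pictures are saved under pics/ and viewed, about 8 in all and at most 12, crops included, and the job is handed in when it is done.

Besides the shell and the picture viewer there is one more tool, called after "Request:" as a command line: name --argument value ..., lists and objects as JSON in quotes. arm_command: Moves the arm, as the interface text tells. Its arguments: {"type":"object","properties":{"plan":{"type":"array","items":{"type":"array","items":{"type":"array","items":{"type":"number"}}}},"jaw":{"type":"number"},"newtons":{"type":"number"}},"required":["plan"]}

```bash
mkdir -p pics; ls
python3 - <<'E'
from rig import sensors,get_image
import cv2,pickle,numpy as np
s=sensors.observe();print({k:np.round(v,3).tolist() for k,v in s.items()})
D={}
for n in("scene","side","wrist"):
    d=get_image(n);D[n]=d;cv2.imwrite(f"pics/{n}0.png",d["img"][...,::-1]);print(n,d["fx"],d["cx"],d["cy"],d["dist"],np.round(d["T"],3).tolist())
pickle.dump(D,open("d0.pkl","wb"))
E
```

```text
pics
{'time_s': 0.0, 'q': [51.434, 21.843, 74.385, -0.001, 83.858, -12.338], 'qvel': [-0.047, 0.023, 0.096, 0.006, -0.008, 0.052], 'joint_efforts': [-0.002, -44.845, -23.128, -0.0, 0.005, 0.0], 'position': [0.243, 0.493, 0.256], 'tool_rot': [[-0.001, 0.442, 0.897], [-0.001, 0.897, -0.442], [-1.0, -0.001, -0.0]], 'ft_force': [-0.235, -0.577, -0.238], 'wrist_torque': [0.003, -0.065, -0.045], 'grip_width': 0.086}
scene 458.41887078690735 317.6034151630111 231.84376766542502 [0.00507737 0.         0.         0.         0.        ] [[0.856, -0.337, 0.392, 0.875], [0.517, 0.59, -0.621, -0.638], [-0.022, 0.734, 0.679, 0.771], [0.0, 0.0, 0.0, 1.0]]
side 449.949104709884 324.59936898777636 235.44617284094457 [-0.11312707  0.          0.          0.          0.        ] [[0.72, 0.415, -0.556, -0.085], [-0.694, 0.455, -0.558, -0.543], [0.021, 0.788, 0.615, 0.677], [0.0, 0.0, 0.0, 1.0]]
wrist 340.34193380504325 310.41877172921664 233.11082353909381 [-0.01744299  0.          0.          0.          0.        ] [[0.443, -0.858, -0.261, 0.176], [0.897, 0.424, 0.129, 0.526], [-0.0, -0.291, 0.957, 0.372], [0.0, 0.0, 0.0, 1.0]]
```

View pics/scene0.png

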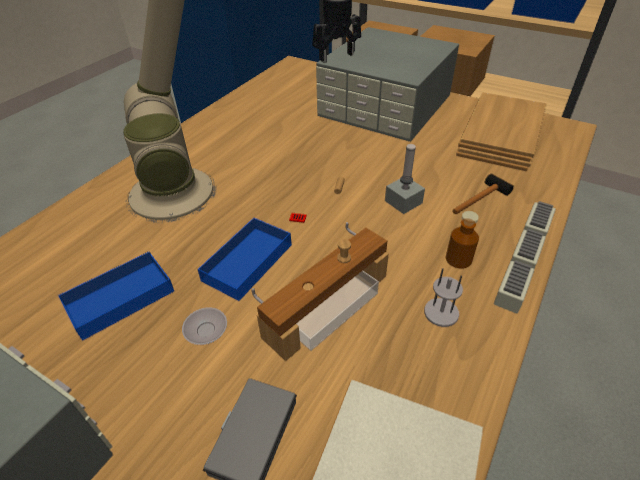

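View pics/side0.png

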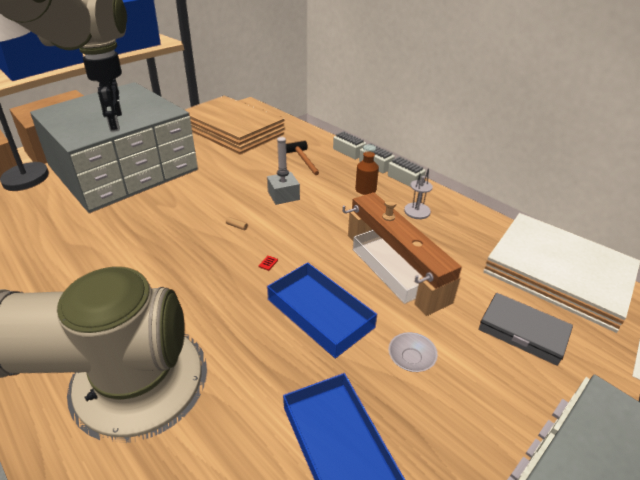

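Scene shows the rod in its grey stand at (408,170), with the rail at (325,290): whole peg at (344,248), sunken stub bore at (308,286). In side, the rod is at (282,165), the peg at (390,210) and the bore at (417,243). Look-alikes: two blue trays, a loose dowel at (340,185) and a tool stand at (445,300). The clear box under the rail and the grey block with the rod fit the description. I'll confirm this in enlarged crops.

Run:
```python
import cv2,numpy as np
a=cv2.imread("pics/scene0.png");b=cv2.imread("pics/side0.png")
def c(im,x,y,w,h,W,H):
    return cv2.resize(im[y:y+h,x:x+w],(W,H),interpolation=cv2.INTER_CUBIC)
# scale 4: 100x75 ; rails scale 2.5: 160x120
t=np.hstack([c(a,250,222,160,120,400,300),c(b,330,187,160,120,400,300)])
u=np.hstack([c(a,355,140,100,75,400,300),c(b,233,132,100,75,400,300)])
cv2.imwrite("pics/crop1.png",np.vstack([t,u]))
```

```text
(no output)
```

View pics/crop1.png

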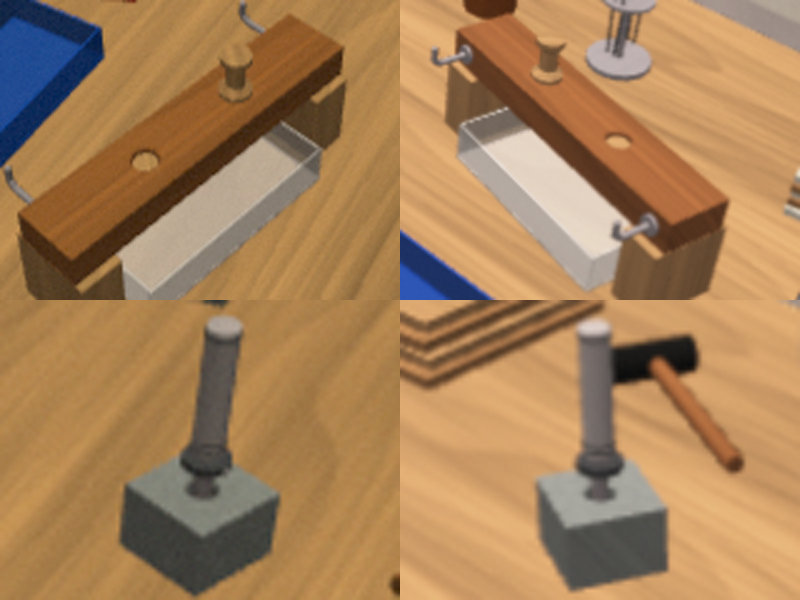

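The crops confirm the rail over the clear box, the bore with the sunken stub and the peg in the other bore. The rod with its dark collar stands in the grey block. I read the corners off the crops and compute positions.

```bash
cat > h.py <<'E'
import cv2,numpy as np
def rays(d,px):
    K=np.array([[d["fx"],0,d["cx"]],[0,d["fy"],d["cy"]],[0,0,1.]])
    u=cv2.undistortPoints(np.array(px,float).reshape(-1,1,2),K,np.array(d["dist"])).reshape(-1,2)
    T=np.array(d["T"]);v=np.c_[u[:,0],-u[:,1],-np.ones(len(u))]@T[:3,:3].T
    return T[:3,3],v
def plane(d,px,z):
    o,v=rays(d,px);return o+v*((np.asarray(z)-o[2])/v[:,2])[:,None]
def project(d,P):
    T=np.array(d["T"]);p=(np.atleast_2d(P)-T[:3,3])@T[:3,:3];K=np.array([[d["fx"],0,d["cx"]],[0,d["fy"],d["cy"]],[0,0,1.]])
    return cv2.projectPoints(p*[1,-1,-1],np.zeros(3),np.zeros(3),K,np.array(d["dist"]))[0].reshape(-1,2)
def tri(ds,pxs):
    A=np.zeros((3,3));b=np.zeros(3);L=[]
    for d,p in zip(ds,pxs):
        o,v=rays(d,[p]);v=v[0]/np.linalg.norm(v[0]);M=np.eye(3)-np.outer(v,v);A+=M;b+=M@o
    return np.linalg.solve(A,b)
E
python3 - <<'E'
import pickle;from h import *
D=pickle.load(open("d0.pkl","rb"));A,B=D["scene"],D["side"]
m=lambda p,s,o:[((x+.5)/s-.5+o[0],(y+.5)/s-.5+o[1]) for x,y in p]
# order: 4 rail corners, bore, peg flange
ra=m([(20,213),(72,262),(343,47),(291,15),(145,159),(235,91)],2.5,(250,222))
rb=m([(268,228+20),(327,203),(115,15),(57,32),(219,141),(147,74)],2.5,(330,187))
print("scene",plane(A,ra,.107).round(4).tolist());print("side",plane(B,rb,.107).round(4).tolist())
sa=m([(125,487),(203,535),(279,491),(205,455),(224,325)],4,(355,140))
sb=m([(171,527),(267,510),(230,466),(136,485),(194,327)],4,(233,132))
z=[.05]*4+[.172]
pa,pb=plane(A,sa,z),plane(B,sb,z)
print("stand",pa.round(4).tolist(),pb.round(4).tolist(),pa[:4].mean(0),pb[:4].mean(0))
print("tri top",tri([A,B],[sa[4],sb[4]]),"tri bore",tri([A,B],[ra[4],rb[4]]))
E
```

```text
scene [[0.5008, -0.2576, 0.107], [0.5581, -0.2739, 0.107], [0.6304, 0.0176, 0.107], [0.5752, 0.0316, 0.107], [0.5523, -0.1684, 0.107], [0.577, -0.0717, 0.107]]
side [[0.4776, -0.2717, 0.107], [0.5526, -0.2746, 0.107], [0.6329, 0.0113, 0.107], [0.5707, 0.0281, 0.107], [0.5519, -0.1711, 0.107], [0.5809, -0.0708, 0.107]]
stand [[0.6349, 0.0136, 0.05], [0.6848, 0.0024, 0.05], [0.7074, 0.052, 0.05], [0.6625, 0.0574, 0.05], [0.6712, 0.0271, 0.172]] [[0.3394, 0.0275, 0.05], [0.3854, 0.0037, 0.05], [0.3947, 0.0447, 0.05], [0.347, 0.0667, 0.05], [0.3571, 0.0227, 0.172]] [0.67240935 0.03138836 0.05      ] [0.36663266 0.0356592  0.05      ]
tri top [ 0.58362773  0.31253017 -0.08587274] tri bore [ 0.55263511 -0.16982044  0.10703507]
```

View pics/wrist0.png

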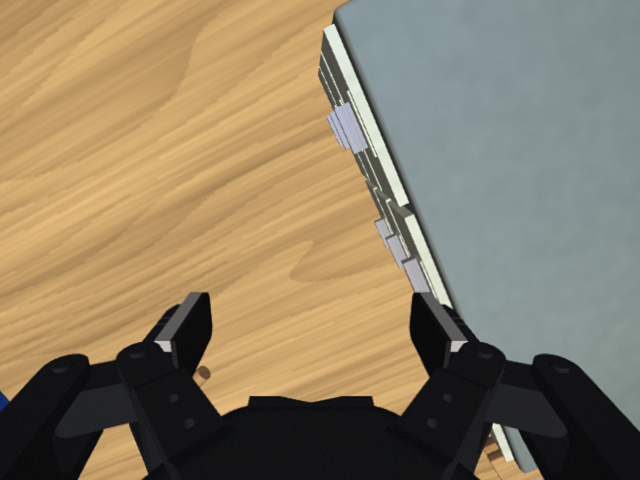

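The wrist view shows only the fingers, the cabinet and the dowel tip, so it's no use yet. My bottom crops needed a 300-row correction, so I redo the stand.

Run:
```python
import pickle;from h import *
D=pickle.load(open("d0.pkl","rb"));A,B=D["scene"],D["side"]
m=lambda p,s,o:[((x+.5)/s-.5+o[0],(y+.5)/s-.5+o[1]) for x,y in p]
sa=m([(125,187),(203,235),(279,191),(205,155),(224,25)],4,(355,140))
sb=m([(171,227),(267,210),(230,166),(136,185),(194,27)],4,(233,132))
z=[.05]*4+[.172]
pa,pb=plane(A,sa,z),plane(B,sb,z)
print("stand",pa.round(4).tolist(),pb.round(4).tolist(),pa[:4].mean(0),pb[:4].mean(0))
print("tri top",tri([A,B],[sa[4],sb[4]]))
```

```text
stand [[0.5223, 0.2562, 0.05], [0.5854, 0.2351, 0.05], [0.6096, 0.3007, 0.05], [0.5532, 0.3136, 0.05], [0.5657, 0.2792, 0.172]] [[0.5252, 0.2569, 0.05], [0.5856, 0.2307, 0.05], [0.6049, 0.2912, 0.05], [0.5413, 0.3145, 0.05], [0.5669, 0.2773, 0.172]] [0.56761615 0.2763998  0.05      ] [0.56423094 0.27331198 0.05      ]
tri top [0.56643199 0.276945   0.17284253]
```

Request:
arm_command --plan '[[[0,-0.25,1.5,0,0,0],[0,-0.5,3.2,0,0,0],[0,-0.7,5.0,0,0,0],[0,-0.9,6.8,0,0,0],[0,-1.15,8.6,0,0,0],[0,-1.4,10.4,0,0,0],[0,-1.6,12.2,0,0,0],[0,-1.85,14.0,0,0,0],[0,-2.0,15.0,0,0,0],[0,-2.05,15.45,0,0,0]]]' --jaw 0.3 --newtons 60

```text
time_s: 1.15
position: [0.5685, 0.2749, 0.2555]
tool_rot: [[-0.001, 0.444, 0.896], [-0.0, 0.896, -0.444], [-1.0, -0.001, -0.001]]
ft_force: [0.0, 0.1, -0.3]
grip_width: 0.0599
```

Run:
```python
from rig import sensors,get_image
import cv2,pickle,numpy as np
d=get_image("wrist");s=sensors.observe();print({k:np.round(s[k],4).tolist() for k in("time_s","q","position","tool_rot","grip_width","ft_force")})
pickle.dump(d,open("w1.pkl","wb"));cv2.imwrite("pics/w1.png",d["img"][...,::-1])
```

```text
{'time_s': 1.2, 'q': [15.0876, 30.2946, 60.1732, -0.019, 89.5767, -48.5434], 'position': [0.5687, 0.2749, 0.2555], 'tool_rot': [[-0.0007, 0.4441, 0.896], [-0.0005, 0.896, -0.4441], [-1.0, -0.0008, -0.0004]], 'grip_width': 0.0598, 'ft_force': [-0.3024, -1.4982, -0.486]}
```

View pics/w1.png

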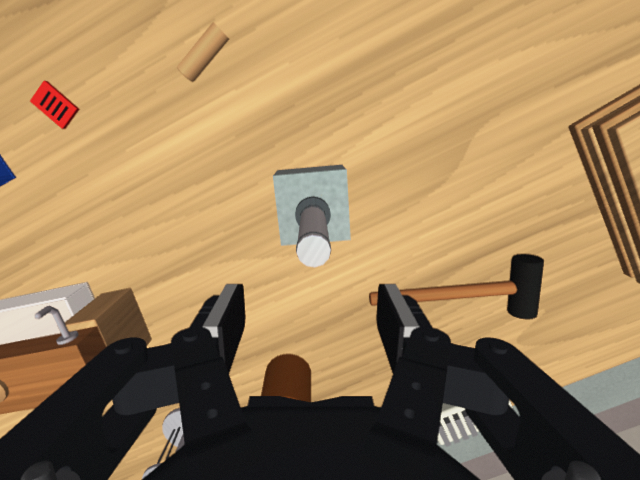

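The wrist view shows the rod top at (314,250), with the stand behind it (corners ~(275,175), (346,170), (350,240), (281,245)) and the bottle well ahead at (287,370).

Run:
```python
import pickle;from h import *
d=pickle.load(open("w1.pkl","rb"));D=pickle.load(open("d0.pkl","rb"))
print("rodtop",plane(d,[(314,250)],.172)," stand corners",plane(d,[(275,175),(346,170.5),(350,240),(281,245)],.05).mean(0))
print("bottle",plane(D["scene"],[(461,262)],.0),plane(D["side"],[(367,190)],.0))
```

```text
rodtop [[0.56714115 0.27815628 0.172     ]]  stand corners [0.56842288 0.27782888 0.05      ]
bottle [[0.76752172 0.14263672 0.        ]] [[0.76009109 0.14116639 0.        ]]
```

Request:
arm_command --plan '[[[0.3,0.08,-0.13,0,0,0],[0.9,0.08,-0.13,0,0,0],[1.7,0.08,-0.13,0,0,0],[2.5,0.08,-0.13,0,0,0],[3.3,0.08,-0.13,0,0,0],[4.0,0.08,-0.13,0,0,0],[4.4,0.08,-0.13,0,0,0],[4.5,0.08,-0.13,0,0,0],[4.5,0.08,-0.13,0,0,0]]]'

```text
time_s: 2.1
position: [0.5644, 0.2806, 0.1441]
tool_rot: [[0.0, 0.441, 0.897], [0.0, 0.897, -0.441], [-1.0, 0.0, 0.0]]
ft_force: [0.1, -0.4, 0.2]
grip_width: 0.0597
```

Run:
```python
from rig import sensors,get_image
import cv2,pickle,numpy as np
d=get_image("wrist");s=sensors.observe();print({k:np.round(s[k],4).tolist() for k in("time_s","q","position","tool_rot","grip_width","ft_force")})
pickle.dump(d,open("w2.pkl","wb"));cv2.imwrite("pics/w2.png",d["img"][...,::-1])
```

```text
{'time_s': 2.15, 'q': [15.6664, 35.0575, 70.3785, 0.0019, 74.4959, -48.1405], 'position': [0.5648, 0.2804, 0.1446], 'tool_rot': [[0.0011, 0.4414, 0.8973], [0.0004, 0.8973, -0.4414], [-1.0, 0.0008, 0.0009]], 'grip_width': 0.06, 'ft_force': [-0.012, 1.2706, 0.5327]}
```

View pics/w2.png

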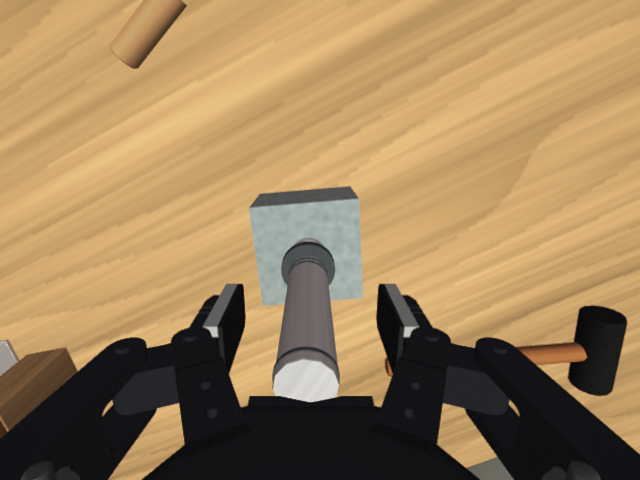

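The rod's top is at (306,378), slightly left of the finger midline at x≈310. I nudge by dy −0.05, dz +0.11, then close.

Request:
arm_command --plan '[[[0,-0.05,0.11,0,0,0],[0,-0.05,0.11,0,0,0],[0,-0.05,0.11,0,0,0],[0,-0.05,0.11,0,0,0]]]'

```text
time_s: 2.55
position: [0.5669, 0.2775, 0.144]
tool_rot: [[0.0, 0.442, 0.897], [0.0, 0.897, -0.442], [-1.0, 0.0, 0.0]]
ft_force: [1.3, -0.4, 0.1]
grip_width: 0.0598
```

Request:
arm_command --plan '[[[0,0,0,0,0,0],[0,0,0,0,0,0],[0,0,0,0,0,0],[0,0,0,0,0,0],[0,0,0,0,0,0],[0,0,0,0,0,0],[0,0,0,0,0,0],[0,0,0,0,0,0],[0,0,0,0,0,0],[0,0,0,0,0,0]]]' --jaw 1 --newtons 70

```text
time_s: 3.55
position: [0.5668, 0.2776, 0.144]
tool_rot: [[0.0, 0.442, 0.897], [0.0, 0.897, -0.442], [-1.0, 0.0, 0.0]]
ft_force: [-1.4, 0.4, 3.3]
grip_width: 0.0203
```

Run:
```python
from rig import sensors,get_image
import cv2,pickle,numpy as np
d=get_image("wrist");s=sensors.observe();print({k:np.round(s[k],4).tolist() for k in("time_s","q","position","tool_rot","grip_width","ft_force","wrist_torque")})
pickle.dump(d,open("w3.pkl","wb"))
```

```text
{'time_s': 3.6, 'q': [15.3601, 35.1641, 70.2761, -0.0023, 74.5391, -48.4062], 'position': [0.5669, 0.2776, 0.144], 'tool_rot': [[0.0004, 0.442, 0.897], [0.0001, 0.897, -0.442], [-1.0, 0.0002, 0.0003]], 'grip_width': 0.0208, 'ft_force': [0.2028, 1.2096, 3.9274], 'wrist_torque': [0.0348, 0.1195, -0.0022]}
```

Request:
arm_command --plan '[[[-0.2,0,0,0,0,0],[-0.7,0,0,0,0,0],[-1.4,0,0,0,0,0],[-2.3,0,0,0,0,0],[-3.3,0,0,0,0,0],[-4.3,0,0,0,0,0],[-5.3,0,0,0,0,0],[-6.1,0,0,0,0,0],[-6.6,0,0,0,0,0],[-6.6,0,0,0,0,0]]]'

```text
time_s: 4.6
position: [0.567, 0.2776, 0.3112]
tool_rot: [[0.004, 0.442, 0.897], [0.001, 0.897, -0.442], [-1.0, 0.003, 0.003]]
ft_force: [1.3, -0.0, -2.5]
grip_width: 0.0204
```

Run:
```python
from rig import sensors
import numpy as np
s=sensors.observe();print({k:np.round(s[k],4).tolist() for k in("time_s","q","position","tool_rot","grip_width","ft_force","wrist_torque")})
p=np.array(s["position"]);R=np.array(s["tool_rot"])
print((np.array([.552,-.170,p[2]])-p)@R/.025)
```

```text
{'time_s': 4.6, 'q': [15.3612, 28.7461, 53.9083, 0.0017, 97.1282, -48.4078], 'position': [0.567, 0.2776, 0.3112], 'tool_rot': [[0.0037, 0.442, 0.897], [0.001, 0.897, -0.442], [-1.0, 0.0025, 0.0028]], 'grip_width': 0.0204, 'ft_force': [1.2893, -0.0151, -2.5351], 'wrist_torque': [0.006, -0.0289, 0.053]}
[ -0.02070197 -16.32609855   7.37585843]
```

Request:
arm_command --plan '[[[0,-0.6,0.3,0,0,0],[0,-1.8,0.9,0,0,0],[0,-3.2,1.6,0,0,0],[0,-4.6,2.3,0,0,0],[0,-6.0,3.0,0,0,0],[0,-7.4,3.7,0,0,0],[0,-8.8,4.4,0,0,0],[0,-10.2,5.1,0,0,0],[0,-11.4,5.7,0,0,0],[0,-12.2,6.1,0,0,0]]]'

```text
time_s: 5.6
position: [0.5678, -0.0664, 0.3078]
tool_rot: [[-0.002, 0.444, 0.896], [0.0, 0.896, -0.444], [-1.0, -0.001, -0.002]]
ft_force: [-0.1, -0.6, -2.4]
grip_width: 0.0207
```

Request:
arm_command --plan '[[[0,-0.5,0.25,0,0,0],[0,-1.4,0.7,0,0,0],[0,-2.4,1.2,0,0,0],[0,-3.3,1.7,0,0,0],[0,-3.9,2.0,0,0,0],[0,-4.1,2.1,0,0,0],[0,-4.1,2.1,0,0,0],[0,-4.1,2.1,0,0,0],[0,-4.1,2.1,0,0,0],[0,-4.1,2.1,0,0,0]]]'

```text
time_s: 6.6
position: [0.5706, -0.1778, 0.309]
tool_rot: [[0.0, 0.441, 0.897], [-0.0, 0.897, -0.441], [-1.0, 0.0, 0.0]]
ft_force: [0.3, 0.3, -2.5]
grip_width: 0.0202
```

Run:
```python
from rig import sensors,get_image
import cv2,pickle,numpy as np
D={}
for n in("wrist","scene","side"): D[n]=get_image(n)
s=sensors.observe();print({k:np.round(s[k],4).tolist() for k in("time_s","q","position","tool_rot","grip_width","ft_force")})
pickle.dump(D,open("d4.pkl","wb"))
c=lambda im,x,y,w,h,W,H:cv2.resize(im[y:y+h,x:x+w,::-1],(W,H),interpolation=cv2.INTER_CUBIC)
t=np.hstack([c(D["scene"]["img"],250,182,100,150,400,600),c(D["wrist"]["img"],250,150,133,200,400,600)])
cv2.imwrite("pics/c4.png",t)
```

```text
{'time_s': 6.75, 'q': [-28.6811, 25.1478, 60.3082, 0.0026, 94.5392, -92.4772], 'position': [0.5706, -0.1782, 0.3089], 'tool_rot': [[0.0001, 0.4416, 0.8972], [-0.0, 0.8972, -0.4416], [-1.0, 0.0, 0.0001]], 'grip_width': 0.0204, 'ft_force': [-0.054, 1.1321, -1.7806]}
```

View pics/c4.png

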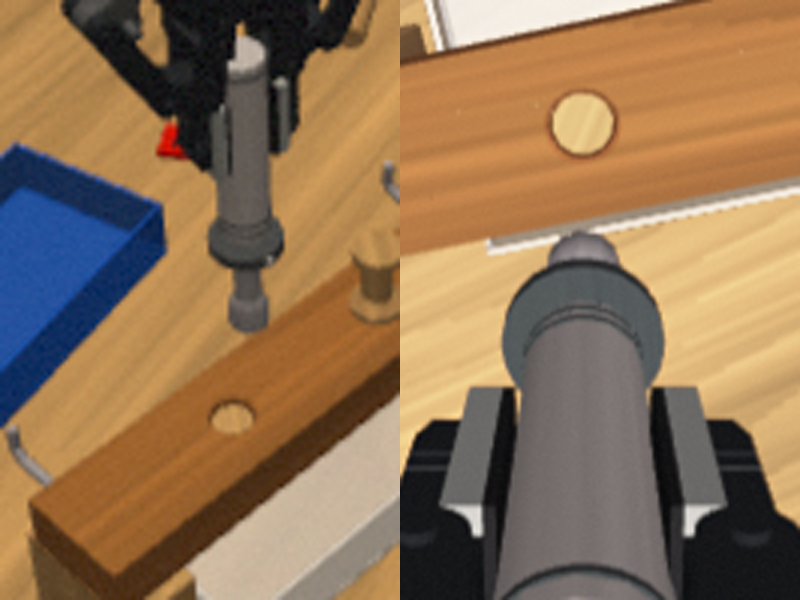

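Wrist crop: bore centre at full-image (310.7,191.3), with the collar and tip on the same column. Scene crop: bore at (307.6,285.6), unchanged. I compute the remaining shift, checking the rod's offset in the grip.

Run:
```python
import pickle;from h import *
D=pickle.load(open("d4.pkl","rb"));R=np.array([[0,.4416,.8972],[0,.8972,-.4416],[-1,0,0]])
b=plane(D["wrist"],[(310.7,191.3)],.107)[0];print("bore wrist",b)
print("bore scene",plane(D["scene"],[(307.6,285.6)],.107))
p=np.array([.5706,-.1780,.309]);
for q in (b,[.5522,-.1697,.107]): print("shift units",(np.array(q)-p)@R/.025)
w=pickle.load(open("w2.pkl","rb"));r=plane(w,[(306.5,380)],.172)[0];print("rod in tool (w2)",(r-[.5648,.2804,.1446])@R*1000)
# predicted rod tip/collar pixels if axis exactly at TCP
tip=p-[0,0,.165+.122];
for nm in D: print(nm,project(D[nm],[p-[0,0,.122],p+[0,0,.028]]).round(1).tolist())
```

```text
bore wrist [ 0.55401319 -0.16901259  0.107     ]
bore scene [[ 0.55257438 -0.1691653   0.107     ]]
shift units [ 8.08        0.02955081 -0.75402096]
shift units [ 8.08      -0.0271472 -0.8069504]
rod in tool (w2) [-27.4         -1.26291523   0.40776271]
wrist [[309.9, 235.7], [309.7, 378.3]]
scene [[312.0, 263.0], [309.0, 195.4]]
side [[431.9, 208.7], [445.6, 138.3]]
```

Run:
```python
import pickle;from h import *
D=pickle.load(open("d4.pkl","rb"));p=np.array([.5706,-.1780,.309])
out=[]
for nm in("scene","side"):
    d=D[nm];im=d["img"][...,::-1];S=6
    pts=project(d,[p-[0,0,.122],p+[0,0,.028]]);o=(pts.mean(0)-[33,50]).astype(int)
    c=cv2.resize(im[o[1]:o[1]+100,o[0]:o[0]+66],None,fx=S,fy=S,interpolation=cv2.INTER_CUBIC)
    # silhouette edges of handle/head predicted
    v=d["T"][:3,0]*[1,1,0];v/=np.linalg.norm(v)
    for r,z0,z1 in((.011,.058,.150),(.009,.003,.014)):
        for sgn in(-1,1):
            e=((project(d,[p+sgn*r*v-[0,0,.122-z] for z in(z0,z1)])-o+.5)*S-.5).astype(int)
            cv2.line(c,tuple(e[0].tolist()),tuple(e[1].tolist()),(0,255,0),1)
    out.append(c)
cv2.imwrite("pics/c5.png",np.hstack(out))
```

```text
(no output)
```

View pics/c5.png

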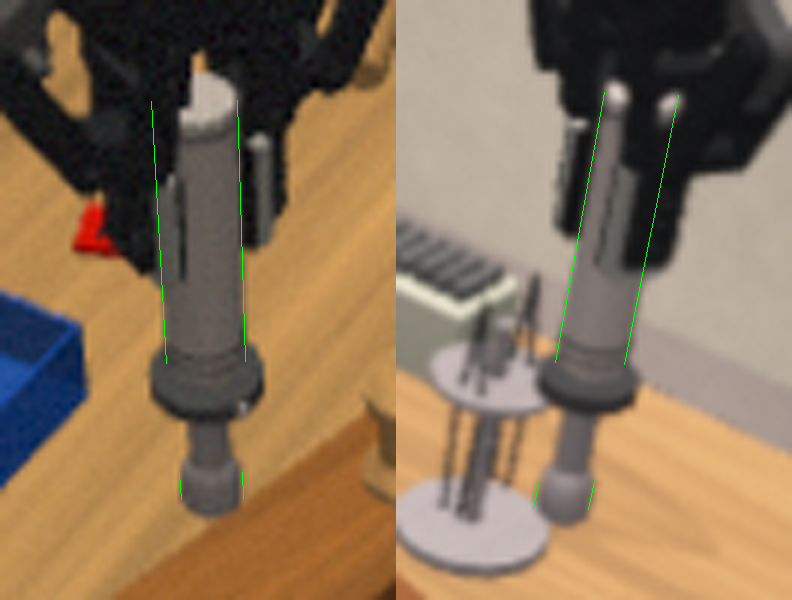

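The overlay matches the rod (head, collar and handle edges) in both cameras to about 1 mm, so it's upright and centred on the TCP. Now I go over the bore and down to just above it.

Request:
arm_command --plan '[[[0,0,-0.3,0,0,0],[0,0,-0.7,0,0,0],[0.3,0,-0.78,0,0,0],[0.9,0,-0.78,0,0,0],[1.6,0,-0.78,0,0,0],[2.2,0,-0.78,0,0,0],[2.6,0,-0.78,0,0,0],[2.8,0,-0.78,0,0,0],[2.8,0,-0.78,0,0,0],[2.8,0,-0.78,0,0,0]]]'

```text
time_s: 7.75
position: [0.5533, -0.1701, 0.2394]
tool_rot: [[0.001, 0.442, 0.897], [-0.001, 0.897, -0.442], [-1.0, -0.0, 0.001]]
ft_force: [0.5, 1.1, -1.4]
grip_width: 0.0203
```

Run:
```python
from rig import sensors,get_image
import cv2,pickle
from h import *
D={n:get_image(n) for n in("wrist","scene","side")}
s=sensors.observe();print({k:np.round(s[k],4).tolist() for k in("time_s","position","tool_rot","ft_force","wrist_torque")})
S=6;c=lambda im,x,y:cv2.resize(im[y:y+100,x:x+66,::-1],None,fx=S,fy=S,interpolation=cv2.INTER_CUBIC)
p=np.array([s["position"][0],s["position"][1],.107]);
for n in D: print(n,project(D[n],[p]).round(1))
cv2.imwrite("pics/c6.png",np.hstack([c(D["scene"]["img"],275,220),c(D["side"]["img"],385,175)]))
```

```text
{'time_s': 7.9, 'position': [0.5533, -0.1701, 0.2394], 'tool_rot': [[0.0011, 0.442, 0.897], [-0.0006, 0.897, -0.442], [-1.0, -0.0001, 0.0012]], 'ft_force': [-0.0623, 0.4211, -3.232], 'wrist_torque': [0.0108, 0.0024, 0.0036]}
wrist [[310.2 231.3]]
scene [[307.7 286.1]]
side [[417.3 242.6]]
```

View pics/c6.png

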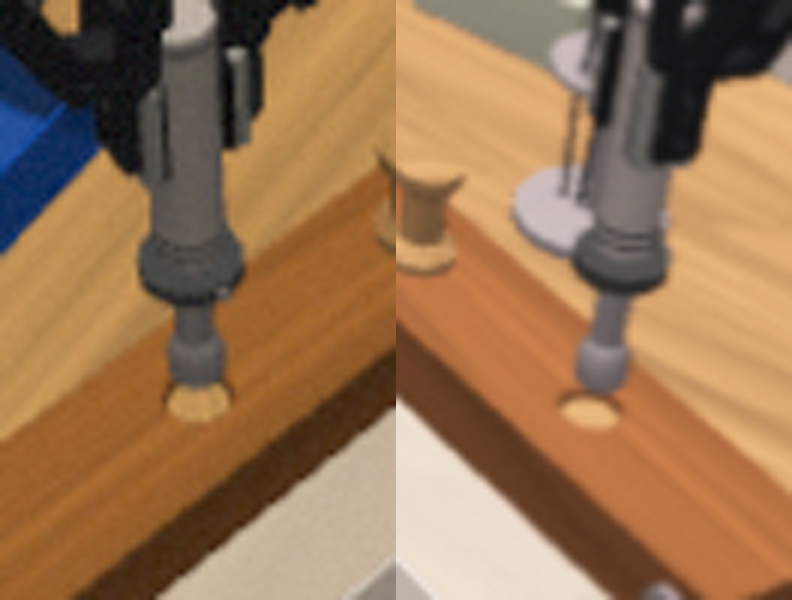

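Scene bore centre (307.6,285.9) against the predicted axis point (307.7,286.1); side (417.1,242.9) against (417.3,242.6). It's aligned, so I go down gently.

Request:
arm_command --plan '[[[0.1,0,0,0,0,0],[0.2,0,0,0,0,0],[0.3,0,0,0,0,0],[0.38,0,0,0,0,0],[0.42,0,0,0,0,0],[0.45,0,0,0,0,0],[0.48,0,0,0,0,0],[0.5,0,0,0,0,0]]]'

```text
time_s: 8.7
position: [0.5531, -0.17, 0.2263]
tool_rot: [[0.0, 0.442, 0.897], [-0.0, 0.897, -0.442], [-1.0, -0.0, 0.0]]
ft_force: [0.4, 0.3, -2.7]
grip_width: 0.0204
```

Request:
arm_command --plan '[[[0.02,0,0,0,0,0],[0.04,0,0,0,0,0],[0.06,0,0,0,0,0],[0.08,0,0,0,0,0]]]'

```text
time_s: 9.1
position: [0.5532, -0.17, 0.2247]
tool_rot: [[0.001, 0.442, 0.897], [-0.0, 0.897, -0.442], [-1.0, -0.0, 0.001]]
ft_force: [-0.2, 0.3, 0.9]
grip_width: 0.0206
```

Request:
arm_command --plan '[[[0.02,0,0,0,0,0],[0.04,0,0,0,0,0],[0.06,0,0,0,0,0]]]'

```text
time_s: 9.4
position: [0.5531, -0.17, 0.223]
tool_rot: [[0.0, 0.442, 0.897], [-0.0, 0.897, -0.442], [-1.0, -0.0, 0.0]]
ft_force: [0.4, 0.7, 0.7]
grip_width: 0.0207
```

Request:
arm_command --plan '[[[0.02,0,0,0,0,0],[0.04,0,0,0,0,0],[0.06,0,0,0,0,0]]]'

```text
time_s: 9.7
position: [0.5531, -0.17, 0.2213]
tool_rot: [[0.0, 0.442, 0.897], [-0.0, 0.897, -0.442], [-1.0, -0.0, 0.0]]
ft_force: [-0.4, 0.5, 1.0]
grip_width: 0.0203
```

Request:
arm_command --plan '[[[0.02,0,0,0,0,0],[0.04,0,0,0,0,0],[0.06,0,0,0,0,0],[0.08,0,0,0,0,0],[0.1,0,0,0,0,0],[0.12,0,0,0,0,0],[0.14,0,0,0,0,0],[0.16,0,0,0,0,0],[0.18,0,0,0,0,0],[0.2,0,0,0,0,0]]]'

```text
time_s: 10.7
position: [0.5531, -0.1699, 0.2162]
tool_rot: [[-0.0, 0.442, 0.897], [0.0, 0.897, -0.442], [-1.0, 0.0, -0.0]]
ft_force: [0.8, 0.8, 0.1]
grip_width: 0.0206
```

Request:
arm_command --plan '[[[0.02,0,0,0,0,0],[0.04,0,0,0,0,0],[0.06,0,0,0,0,0],[0.08,0,0,0,0,0],[0.1,0,0,0,0,0],[0.12,0,0,0,0,0],[0.14,0,0,0,0,0],[0.16,0,0,0,0,0],[0.18,0,0,0,0,0],[0.2,0,0,0,0,0]]]'

```text
time_s: 11.7
position: [0.553, -0.1699, 0.2112]
tool_rot: [[-0.0, 0.442, 0.897], [0.0, 0.897, -0.442], [-1.0, 0.0, -0.0]]
ft_force: [0.5, 0.5, -1.5]
grip_width: 0.0208
```

The stub has probably dropped: force is back to its free value at tip ≈ 0.089. I go to just above the earliest possible collar contact.

Request:
arm_command --plan '[[[0.05,0,0,0,0,0],[0.1,0,0,0,0,0],[0.16,0,0,0,0,0],[0.22,0,0,0,0,0],[0.28,0,0,0,0,0],[0.34,0,0,0,0,0],[0.4,0,0,0,0,0],[0.46,0,0,0,0,0],[0.51,0,0,0,0,0],[0.54,0,0,0,0,0]]]'

```text
time_s: 12.7
position: [0.553, -0.17, 0.1977]
tool_rot: [[-0.0, 0.442, 0.897], [0.0, 0.897, -0.442], [-1.0, 0.0, -0.0]]
ft_force: [-0.5, -0.9, -1.6]
grip_width: 0.0206
```

Run:
```python
from rig import sensors,get_image
import cv2
from h import *
d=get_image("side");e=get_image("scene")
z=[sensors.observe()["ft_force"] for _ in range(1)];print(z,sensors.observe()["position"])
c=lambda im,x,y:cv2.resize(im[y:y+120,x:x+80,::-1],None,fx=5,fy=5,interpolation=cv2.INTER_CUBIC)
cv2.imwrite("pics/c7.png",np.hstack([c(e["img"],275,220),c(d["img"],370,185)]))
```

```text
[array([-0.38564819, -0.11483154, -3.2670287 ])] [ 0.55305363 -0.1699383   0.19771628]
```

View pics/c7.png

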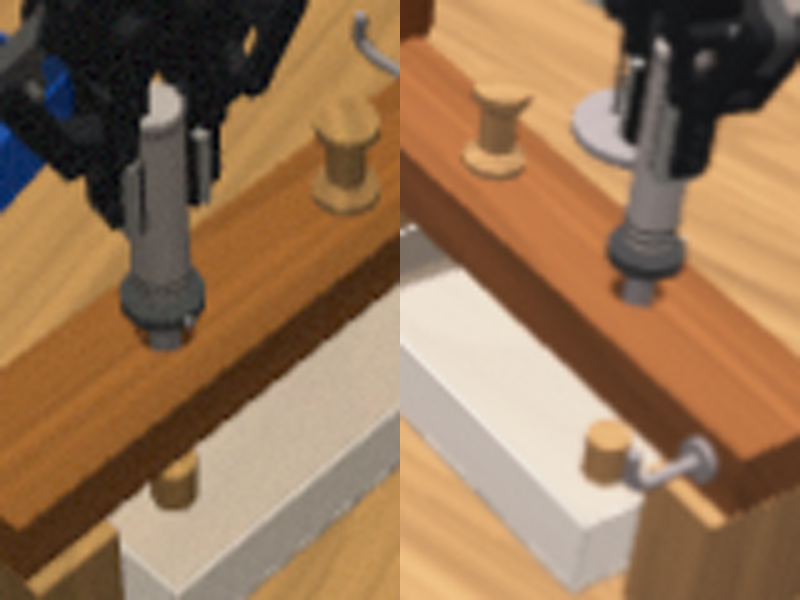

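The stub lies in the box: scene crop (175,480), side crop (607,450). The collar is still above the rail. I estimate the collar height from the earlier c5 picture (lower rim at crop y≈417 scene, ≈411 side).

Run:
```python
import pickle;from h import *
D=pickle.load(open("d4.pkl","rb"));p=np.array([.5706,-.1780,.309]);t=np.linspace(0,6.28,73)
for nm,y in(("scene",417),("side",411)):
    d=D[nm];pts=project(d,[p-[0,0,.122],p+[0,0,.028]]);o=(pts.mean(0)-[33,50]).astype(int);row=(y+.5)/6-.5+o[1]
    for zc in(.036,.040,.044,.048,.050):
        e=project(d,np.c_[p[0]+.016*np.cos(t),p[1]+.016*np.sin(t),0*t+p[2]-.122+zc]);print(nm,zc,round(e[:,1].max()-row,2))
```

```text
scene 0.036 7.05
scene 0.04 5.37
scene 0.044 3.68
scene 0.048 1.97
scene 0.05 1.12
side 0.036 6.64
side 0.04 4.84
side 0.044 3.03
side 0.048 1.22
side 0.05 0.31
```

The collar underside is about z 0.048–0.050 on the rod, so roughly 17 mm remain. I go 10 mm, then creep.

Request:
arm_command --plan '[[[0.05,0,0,0,0,0],[0.1,0,0,0,0,0],[0.15,0,0,0,0,0],[0.2,0,0,0,0,0],[0.25,0,0,0,0,0],[0.3,0,0,0,0,0],[0.34,0,0,0,0,0],[0.37,0,0,0,0,0],[0.39,0,0,0,0,0],[0.4,0,0,0,0,0]]]'

```text
time_s: 13.8
position: [0.5531, -0.17, 0.1878]
tool_rot: [[0.0, 0.442, 0.897], [-0.0, 0.897, -0.442], [-1.0, -0.0, 0.0]]
ft_force: [0.7, -0.8, -1.4]
grip_width: 0.0202
```

Request:
arm_command --plan '[[[0.01,0,0,0,0,0],[0.02,0,0,0,0,0],[0.03,0,0,0,0,0],[0.04,0,0,0,0,0],[0.05,0,0,0,0,0],[0.06,0,0,0,0,0]]]'

```text
time_s: 14.4
position: [0.5531, -0.17, 0.1863]
tool_rot: [[0.0, 0.442, 0.897], [-0.0, 0.897, -0.442], [-1.0, -0.0, 0.0]]
ft_force: [0.0, -0.5, -2.7]
grip_width: 0.0207
```

Request:
arm_command --plan '[[[0.01,0,0,0,0,0],[0.02,0,0,0,0,0],[0.03,0,0,0,0,0],[0.04,0,0,0,0,0],[0.05,0,0,0,0,0]]]'

```text
time_s: 14.9
position: [0.5531, -0.17, 0.185]
tool_rot: [[-0.0, 0.442, 0.897], [0.0, 0.897, -0.442], [-1.0, -0.0, -0.0]]
ft_force: [-0.3, 0.4, -2.1]
grip_width: 0.0204
```

Request:
arm_command --plan '[[[0.01,0,0,0,0,0],[0.02,0,0,0,0,0],[0.03,0,0,0,0,0],[0.04,0,0,0,0,0]]]'

```text
time_s: 15.3
position: [0.5531, -0.17, 0.184]
tool_rot: [[-0.0, 0.442, 0.897], [0.0, 0.897, -0.442], [-1.0, -0.0, -0.0]]
ft_force: [-0.2, 0.4, -2.1]
grip_width: 0.0203
```

Request:
arm_command --plan '[[[0.01,0,0,0,0,0],[0.02,0,0,0,0,0],[0.03,0,0,0,0,0],[0.04,0,0,0,0,0]]]'

```text
time_s: 15.7
position: [0.5531, -0.1699, 0.1831]
tool_rot: [[-0.0, 0.442, 0.897], [-0.0, 0.897, -0.442], [-1.0, -0.0, 0.0]]
ft_force: [-0.4, 0.4, -2.9]
grip_width: 0.0205
```

Request:
arm_command --plan '[[[0.01,0,0,0,0,0],[0.02,0,0,0,0,0],[0.03,0,0,0,0,0]]]'

```text
time_s: 16.0
position: [0.5531, -0.17, 0.1823]
tool_rot: [[-0.0, 0.442, 0.897], [-0.0, 0.897, -0.442], [-1.0, -0.0, -0.0]]
ft_force: [-0.1, -0.6, -2.4]
grip_width: 0.0207
```

Request:
arm_command --plan '[[[0.01,0,0,0,0,0],[0.02,0,0,0,0,0],[0.03,0,0,0,0,0]]]'

```text
time_s: 16.3
position: [0.5531, -0.17, 0.1815]
tool_rot: [[-0.0, 0.442, 0.897], [-0.0, 0.897, -0.442], [-1.0, -0.0, -0.0]]
ft_force: [0.0, 0.3, -1.9]
grip_width: 0.0202
```

Request:
arm_command --plan '[[[0.01,0,0,0,0,0],[0.02,0,0,0,0,0]]]'

```text
time_s: 16.5
position: [0.5531, -0.1699, 0.1811]
tool_rot: [[-0.0, 0.442, 0.897], [-0.0, 0.897, -0.442], [-1.0, -0.0, -0.0]]
ft_force: [0.6, 0.3, -2.4]
grip_width: 0.0207
```

Request:
arm_command --plan '[[[0.01,0,0,0,0,0],[0.02,0,0,0,0,0]]]'

```text
time_s: 16.7
position: [0.5532, -0.17, 0.181]
tool_rot: [[0.001, 0.442, 0.897], [-0.0, 0.897, -0.442], [-1.0, -0.0, 0.001]]
ft_force: [-1.0, 0.1, 3.3]
grip_width: 0.0205
```

Contact, about +5.7 N net. I add tiny steps.

Request:
arm_command --plan '[[[0.004,0,0,0,0,0]]]'

```text
time_s: 16.8
position: [0.5532, -0.17, 0.181]
tool_rot: [[0.001, 0.442, 0.897], [-0.0, 0.897, -0.442], [-1.0, -0.0, 0.001]]
ft_force: [-1.0, 0.1, 3.7]
grip_width: 0.0202
```

Request:
arm_command --plan '[[[0.003,0,0,0,0,0]]]'

```text
time_s: 16.9
position: [0.5532, -0.17, 0.181]
tool_rot: [[0.001, 0.442, 0.897], [-0.0, 0.897, -0.442], [-1.0, -0.0, 0.001]]
ft_force: [-1.9, 0.8, 6.3]
grip_width: 0.0202
```

Request:
arm_command --plan '[[[0.004,0,0,0,0,0]]]'

```text
time_s: 17.0
position: [0.5532, -0.17, 0.181]
tool_rot: [[0.001, 0.442, 0.897], [-0.0, 0.897, -0.442], [-1.0, -0.0, 0.001]]
ft_force: [-2.3, 0.6, 6.4]
grip_width: 0.0205
```

Request:
arm_command --plan '[[[0,0,0,0,0,0],[0,0,0,0,0,0]]]'

```text
time_s: 17.2
position: [0.5532, -0.17, 0.181]
tool_rot: [[0.001, 0.442, 0.897], [-0.001, 0.897, -0.442], [-1.0, -0.0, 0.001]]
ft_force: [-2.3, 0.6, 5.6]
grip_width: 0.0205
```

Request:
arm_command --plan '[[[0,0,0,0,0,0],[0,0,0,0,0,0]]]'

```text
time_s: 17.4
position: [0.5532, -0.17, 0.181]
tool_rot: [[0.001, 0.442, 0.897], [-0.001, 0.897, -0.442], [-1.0, -0.0, 0.001]]
ft_force: [-2.7, 1.1, 6.2]
grip_width: 0.0205
```

Net about 8.4 N, steady. A bit more to about 10 N, then hold.

Request:
arm_command --plan '[[[0.005,0,0,0,0,0],[0.005,0,0,0,0,0]]]'

```text
time_s: 17.6
position: [0.5532, -0.1701, 0.181]
tool_rot: [[0.001, 0.442, 0.897], [-0.001, 0.897, -0.442], [-1.0, -0.0, 0.001]]
ft_force: [-3.2, 1.3, 7.0]
grip_width: 0.0205
```

Request:
arm_command --plan '[[[0,0,0,0,0,0],[0,0,0,0,0,0],[0,0,0,0,0,0],[0,0,0,0,0,0],[0,0,0,0,0,0]]]'

```text
time_s: 18.1
position: [0.5532, -0.17, 0.181]
tool_rot: [[0.001, 0.442, 0.897], [-0.001, 0.897, -0.442], [-1.0, -0.0, 0.001]]
ft_force: [-2.3, 1.1, 6.6]
grip_width: 0.0203
```

Request:
arm_command --plan '[[[0,0,0,0,0,0],[0,0,0,0,0,0],[0,0,0,0,0,0]]]'

```text
time_s: 18.4
position: [0.5532, -0.17, 0.181]
tool_rot: [[0.001, 0.442, 0.897], [-0.001, 0.897, -0.442], [-1.0, -0.0, 0.001]]
ft_force: [-2.1, 1.5, 6.0]
grip_width: 0.0202
```

Request:
arm_command --plan '[[[0.003,0,0,0,0,0],[0.006,0,0,0,0,0],[0.006,0,0,0,0,0],[0.006,0,0,0,0,0]]]'

```text
time_s: 18.8
position: [0.5532, -0.17, 0.181]
tool_rot: [[0.001, 0.442, 0.897], [-0.001, 0.897, -0.442], [-1.0, -0.0, 0.001]]
ft_force: [-2.5, 1.2, 7.9]
grip_width: 0.0206
```

Request:
arm_command --plan '[[[0,0,0,0,0,0],[0,0,0,0,0,0],[0,0,0,0,0,0],[0,0,0,0,0,0],[0,0,0,0,0,0]]]'

```text
time_s: 19.3
position: [0.5532, -0.17, 0.181]
tool_rot: [[0.001, 0.442, 0.897], [-0.001, 0.897, -0.442], [-1.0, -0.0, 0.001]]
ft_force: [-2.5, 1.1, 8.0]
grip_width: 0.0206
```

About 10.3 N held for 0.7 s. Now I draw the rod out, straight up.

Request:
arm_command --plan '[[[-0.1,0,0,0,0,0],[-0.4,0,0,0,0,0],[-0.9,0,0,0,0,0],[-1.5,0,0,0,0,0],[-2.2,0,0,0,0,0],[-3.0,0,0,0,0,0],[-3.8,0,0,0,0,0],[-4.6,0,0,0,0,0],[-5.1,0,0,0,0,0],[-5.2,0,0,0,0,0]]]'

```text
time_s: 20.3
position: [0.5534, -0.1701, 0.3116]
tool_rot: [[0.002, 0.442, 0.897], [-0.001, 0.897, -0.442], [-1.0, -0.0, 0.003]]
ft_force: [-0.2, -0.1, -2.9]
grip_width: 0.0206
```

Run:
```python
from rig import sensors
import numpy as np
s=sensors.observe();print({k:np.round(s[k],4).tolist() for k in("time_s","position","tool_rot","grip_width","ft_force","wrist_torque")})
p=np.array(s["position"]);R=np.array(s["tool_rot"])
print((np.array([.5668,.2776,p[2]])-p)@R/.025)
```

```text
{'time_s': 20.3, 'position': [0.5534, -0.1701, 0.3116], 'tool_rot': [[0.0024, 0.4419, 0.897], [-0.0013, 0.8971, -0.4419], [-1.0, -0.0001, 0.0027]], 'grip_width': 0.0206, 'ft_force': [-0.2448, -0.1437, -2.9304], 'wrist_torque': [-0.0544, -0.0204, -0.0428]}
[-0.02217945 16.30191168 -7.4320326 ]
```

Request:
arm_command --plan '[[[0,0.6,-0.3,0,0,0],[0,1.8,-0.8,0,0,0],[0,3.2,-1.5,0,0,0],[0,4.6,-2.1,0,0,0],[0,6.0,-2.7,0,0,0],[0,7.4,-3.4,0,0,0],[0,8.8,-4.0,0,0,0],[0,10.2,-4.6,0,0,0],[0,11.4,-5.2,0,0,0],[0,12.2,-5.6,0,0,0]]]'

```text
time_s: 21.3
position: [0.5612, 0.1686, 0.3089]
tool_rot: [[-0.002, 0.44, 0.898], [0.0, 0.898, -0.44], [-1.0, -0.001, -0.002]]
ft_force: [0.5, 0.8, -2.2]
grip_width: 0.0205
```

Request:
arm_command --plan '[[[0,0.5,-0.2,0,0,0],[0,1.4,-0.6,0,0,0],[0,2.4,-1.1,0,0,0],[0,3.3,-1.5,0,0,0],[0,3.9,-1.75,0,0,0],[0,4.1,-1.83,0,0,0],[0,4.1,-1.83,0,0,0],[0,4.1,-1.83,0,0,0],[0,4.1,-1.83,0,0,0],[0,4.1,-1.83,0,0,0]]]'

```text
time_s: 22.3
position: [0.5667, 0.2769, 0.3102]
tool_rot: [[0.0, 0.443, 0.897], [-0.0, 0.897, -0.443], [-1.0, 0.0, 0.0]]
ft_force: [-0.1, -0.3, -2.6]
grip_width: 0.0207
```

Run:
```python
from rig import sensors
import numpy as np
s=sensors.observe();print({k:np.round(s[k],4).tolist() for k in("time_s","position","tool_rot","grip_width","ft_force","wrist_torque")})
p=np.array(s["position"]);R=np.array(s["tool_rot"])
print((np.array([.5668,.2776,.144])-p)@R/.025)
```

```text
{'time_s': 22.3, 'position': [0.5667, 0.2769, 0.3102], 'tool_rot': [[0.0002, 0.4429, 0.8966], [-0.0001, 0.8966, -0.4429], [-1.0, 0.0, 0.0002]], 'grip_width': 0.0207, 'ft_force': [-0.116, -0.2567, -2.5842], 'wrist_torque': [0.0056, -0.0461, -0.0755]}
[ 6.64783992  0.02616009 -0.00967978]
```

Request:
arm_command --plan '[[[0.3,0.03,0,0,0,0],[1.0,0.03,0,0,0,0],[1.9,0.03,0,0,0,0],[2.9,0.03,0,0,0,0],[3.8,0.03,0,0,0,0],[4.6,0.03,0,0,0,0],[5.1,0.03,0,0,0,0],[5.3,0.03,0,0,0,0],[5.3,0.03,0,0,0,0],[5.3,0.03,0,0,0,0]]]'

```text
time_s: 23.3
position: [0.5673, 0.2784, 0.1785]
tool_rot: [[0.002, 0.442, 0.897], [0.0, 0.897, -0.442], [-1.0, 0.001, 0.001]]
ft_force: [-0.7, -0.5, -2.6]
grip_width: 0.0204
```

Request:
arm_command --plan '[[[0.08,0,0,0,0,0],[0.16,0,0,0,0,0],[0.24,0,0,0,0,0],[0.32,0,0,0,0,0],[0.4,0,0,0,0,0],[0.48,0,0,0,0,0]]]'

```text
time_s: 23.9
position: [0.5669, 0.2783, 0.1653]
tool_rot: [[-0.0, 0.442, 0.897], [-0.0, 0.897, -0.442], [-1.0, -0.0, -0.0]]
ft_force: [-0.4, 0.2, -2.9]
grip_width: 0.0202
```

Request:
arm_command --plan '[[[0.08,0,0,0,0,0],[0.16,0,0,0,0,0],[0.24,0,0,0,0,0],[0.32,0,0,0,0,0],[0.4,0,0,0,0,0],[0.48,0,0,0,0,0],[0.56,0,0,0,0,0],[0.64,0,0,0,0,0],[0.7,0,0,0,0,0],[0.74,0,0,0,0,0]]]'

```text
time_s: 24.9
position: [0.5669, 0.2783, 0.1469]
tool_rot: [[-0.0, 0.442, 0.897], [-0.0, 0.897, -0.442], [-1.0, -0.0, -0.0]]
ft_force: [0.3, -1.0, -3.1]
grip_width: 0.0205
```

Nose is in the hole. Now I creep to the floor (expected at TCP ≈ 0.144).

Request:
arm_command --plan '[[[0.03,0,0,0,0,0],[0.06,0,0,0,0,0],[0.08,0,0,0,0,0]]]'

```text
time_s: 25.2
position: [0.5669, 0.2783, 0.145]
tool_rot: [[0.0, 0.442, 0.897], [-0.0, 0.897, -0.442], [-1.0, 0.0, 0.0]]
ft_force: [0.3, -0.1, -2.9]
grip_width: 0.0201
```

Request:
arm_command --plan '[[[0.01,0,0,0,0,0],[0.02,0,0,0,0,0],[0.03,0,0,0,0,0]]]'

```text
time_s: 25.5
position: [0.5669, 0.2783, 0.1443]
tool_rot: [[0.0, 0.442, 0.897], [-0.0, 0.897, -0.442], [-1.0, 0.0, 0.0]]
ft_force: [-0.3, -0.7, -2.6]
grip_width: 0.0204
```

Request:
arm_command --plan '[[[0.01,0,0,0,0,0],[0.02,0,0,0,0,0]]]'

```text
time_s: 25.7
position: [0.567, 0.2783, 0.144]
tool_rot: [[0.0, 0.442, 0.897], [0.0, 0.897, -0.442], [-1.0, 0.0, 0.0]]
ft_force: [-0.8, -1.2, 1.1]
grip_width: 0.0204
```

Request:
arm_command --plan '[[[0.01,0,0,0,0,0],[0.02,0,0,0,0,0]]]'

```text
time_s: 25.9
position: [0.5671, 0.2783, 0.144]
tool_rot: [[0.001, 0.442, 0.897], [0.0, 0.897, -0.442], [-1.0, 0.001, 0.001]]
ft_force: [-1.5, -1.2, 5.8]
grip_width: 0.0208
```

On the floor at the same height as at the grasp, so the rod didn't slip. I relax, open and retreat straight up.

Request:
arm_command --plan '[[[-0.02,0,0,0,0,0],[-0.02,0,0,0,0,0]]]'

```text
time_s: 26.1
position: [0.567, 0.2784, 0.144]
tool_rot: [[0.0, 0.442, 0.897], [0.0, 0.897, -0.442], [-1.0, 0.0, 0.0]]
ft_force: [-1.4, -0.9, 3.7]
grip_width: 0.0205
```

Request:
arm_command --plan '[[[0,0,0,0,0,0],[0,0,0,0,0,0],[0,0,0,0,0,0],[0,0,0,0,0,0],[0,0,0,0,0,0],[0,0,0,0,0,0],[0,0,0,0,0,0]]]' --jaw 0.3

```text
time_s: 26.8
position: [0.5669, 0.2784, 0.1438]
tool_rot: [[0.0, 0.442, 0.897], [-0.0, 0.897, -0.442], [-1.0, -0.0, 0.0]]
ft_force: [0.1, 1.4, -0.7]
grip_width: 0.0596
```

Request:
arm_command --plan '[[[-0.2,0,0,0,0,0],[-0.6,0,0,0,0,0],[-1.2,0,0,0,0,0],[-2.0,0,0,0,0,0],[-2.8,0,0,0,0,0],[-3.6,0,0,0,0,0],[-4.4,0,0,0,0,0],[-5.0,0,0,0,0,0],[-5.2,0,0,0,0,0],[-5.2,0,0,0,0,0]]]'

```text
time_s: 27.8
position: [0.5669, 0.2784, 0.2747]
tool_rot: [[0.002, 0.442, 0.897], [0.0, 0.897, -0.442], [-1.0, 0.001, 0.001]]
ft_force: [0.5, -0.0, -0.5]
grip_width: 0.0598
```

Run:
```python
from rig import sensors,get_image
import cv2,pickle
from h import *
d=get_image("side");e=get_image("scene");s=sensors.observe();print(s["time_s"],s["position"],s["ft_force"],s["grip_width"])
D=pickle.load(open("d0.pkl","rb"))
for n,i in(("side",d),("scene",e)):
    g=np.abs(i["img"].astype(int)-D[n]["img"]).max(2)
    r={"peg":(375,195,400,222),"cas":(255,250,280,275),"bot":(352,150,382,196),"rod":(265,132,302,204)} if n=="side" else {"peg":(335,235,353,263),"cas":(286,208,310,226),"bot":(444,212,482,270),"rod":(384,143,428,212)}
    for k,(a,b,c,f) in r.items(): print(n,k,g[b:f,a:c].mean().round(1),(g[b:f,a:c]>40).sum())
c=lambda im,x,y:cv2.resize(im[y:y+150,x:x+100,::-1],None,fx=4,fy=4,interpolation=cv2.INTER_CUBIC)
cv2.imwrite("pics/c8.png",np.hstack([c(e["img"],355,90),c(d["img"],233,82)]))
```

```text
27.9 [0.56666899 0.27825967 0.27313246] [-0.21455672 -0.57797363  0.35735076] 0.05976872595738198
side peg 1.2 0
side cas 1.2 0
side bot 1.2 0
side rod 1.7 1
scene peg 3.2 0
scene cas 4.3 0
scene bot 4.6 0
scene rod 3.5 0
```

View pics/c8.png

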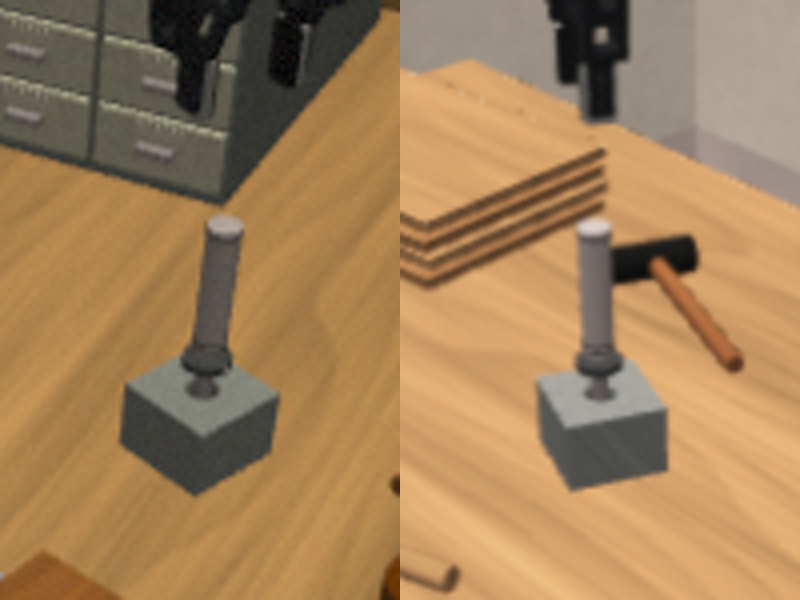

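The rod stands upright in its stand, as at the start (scene crop (205,385), side crop (600,385)). The gripper is clear above it, and the peg, cassette and bottle pixels are unchanged. Handing in.

```bash
python3 -c "
from rig import workorder;print(workorder.close_job())"
```

```text
the job is handed in; nothing more can be done
None
```

The stub is out and in the box, and the rod is back upright in its stand. I handed the job in at about 28 s of the 67 s allowed; the hand-in gives no verdict.

- **Stub:** I pushed it with about 3–4 N net, measured at the wrist. It dropped free with the rod tip about 89 mm above the bench, and the pictures then showed it lying in the clear box.
- **Collar:** it bedded on the rail with the rod tip about 59 mm above the bench. I pressed in tiny steps to about 10 N net and held that for 0.7 s, after roughly 2 s at 8–9 N. No reading came near 20 N, but I only read the force at the end of each short move.
- **Rod return:** it touched the stand's floor at the same tool height as when I gripped it, so it had not slipped.
- **Last checks:** compared with the start pictures, nothing visibly changed at the rod, peg, bottle or cassette in either fixed camera. The gripper is open and clear above the rod.

No check failed. Two things differed from what I planned or expected:
- **Collar height:** the pictures suggested the collar underside was 48–50 mm up the rod; feeling for it gave 48 mm.
- **First stand reading:** it was wrong because of a mistake in my crop offset, and I corrected it before moving the arm.

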